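# Level scoop of neck dowels

### The job

Scoop the whole pile of three wooden dowels out of the plywood rack from underneath with the short metal scoop (the one that is two dowels long), then draw the scoop back out under the rack's strike bar so that the bar knocks the surplus top dowel back into the rack. Set the level scoop with its two dowels down on the white board and let go; do not touch the dowels with the gripper.

Things in the scene. Friction and masses are not known exactly. Their poses are not given: they have to be found in the camera images.
- scoop: Short scoop, loose, 200 g: metal pocket 80 x 50 mm (x, y), open at the sides, floor 5 thick, back wall (x -40) up to z 27, lip (x +40) up to z 16; holds just two dowels lying along y. Wooden handle towards -x, its end foot reaches z 0; balances at x -80. Origin: underside below the pocket's centre, x handle to lip, z up. The other scoop's pocket is twice as long: a bystander.
- scoop_grip (a point): Where to grip the short scoop: on its handle, 90 mm behind (-x) and 30 mm above the scoop's origin. The handle is a straight bar along x from x -42 to -152 in the scoop's frame, 14 mm wide (y) and 26 mm tall (z 17 to 43); fingers close along y. The last 20 mm are a foot 30 mm wide down to z 0.
- rack: Fixed plywood rack. Origin: centre of its underside on the table; mouth to its -x. Base 120 x 140 x 4 mm. Ledges (top z 36, y +-36 to +-64) carry the dowel ends; the channel between, 72 mm wide, is open front and back for the scoop. Front stops on the ledges: x -46 to -36, top z 46; rear: x 38 to 46, top z 82. Side walls to z 62, bar posts to 125.
- rack_bay (a point): Point in the rack's channel 4 mm to -x of the rack's origin and 14 mm above the table; axes as the rack's. Slide the scoop in along the rack's +x, lip first, until its origin is here: its pocket is then just under the pile, clear of base and dowels. Raised 17 mm from here it meets the dowels; raised 34 mm (underside at z 48) the lower two clear the front stops.
- strike_bar: Fixed aluminium strip across the rack's mouth: 4 mm thick (x), 144 long (y), 30 high. Origin at its centre, 110 mm above the table, 36 mm to the rack's -x side; lower edge at z 95. With the scoop's underside at z 48 the two lower dowels pass 6 mm below the bar and the upper one meets it at mid-height, and rolls off over the lip as the scoop is drawn back (-x) by 100 mm or more.
- dowel0: smooth wooden dowel, 36 mm diameter, 110 mm long, about 50 g. Origin at its centre, y along its length. At the start in the rack's lower layer, at the rack's x -20, z 54 mm.
- dowel1: smooth wooden dowel, 36 mm diameter, 110 mm long, about 50 g. Origin at its centre, y along its length. At the start in the rack's lower layer, at the rack's x +20, z 54 mm.
- dowel2: smooth wooden dowel, 36 mm diameter, 110 mm long, about 50 g. Origin at its centre, y along its length. At the start on top of the other two, at the rack's x 0, z 84 mm.
- board: Fixed white plastic board, 300 (x) x 170 (y) x 12 mm, flat on the table; origin at the centre of its underside, top face at z = 12. The whole scoop (192 mm long) fits lengthwise on it, with its origin about 55 mm to the +x side of the board's centre.
There are look-alikes about, which are no part of the job. What is shaped like the dowel2 but blue is not meant. What is shaped like the dowel0 but purple is not meant.

How it is judged:
On the way, in this order (a step that is already met when the one before it is completed fails the run):
1. all three dowels are on the short scoop, raised off the ledges (x of dowel0 in the frame of scoop between -0.04 and 0.04 m and y of dowel0 in the frame of scoop between -0.04 and 0.04 m and z of dowel0 in the frame of scoop between 0.012 and 0.07 m and x of dowel1 in the frame of scoop between -0.04 and 0.04 m and y of dowel1 in the frame of scoop between -0.04 and 0.04 m and z of dowel1 in the frame of scoop between 0.012 and 0.07 m and x of dowel2 in the frame of scoop between -0.04 and 0.04 m and y of dowel2 in the frame of scoop between -0.04 and 0.04 m and z of dowel2 in the frame of scoop between 0.012 and 0.07 m and z of each of dowel0, dowel1, dowel2 in the frame of rack above 0.058 m), for 0.1 s.
2. the surplus dowel meets the strike bar ((contact force between strike_bar and dowel0 above 0.05 N or contact force between strike_bar and dowel1 above 0.05 N or contact force between strike_bar and dowel2 above 0.05 N) and x of scoop in the frame of rack below 0.01 m).
3. the scoop is drawn clear of the bar with exactly two dowels in its pocket, the third left in the rack ((((x of dowel0 in the frame of rack between -0.04 and 0.04 m and y of dowel0 in the frame of rack between -0.03 and 0.03 m and z of dowel0 in the frame of rack between 0.045 and 0.064 m) and (x of dowel1 in the frame of scoop between -0.036 and 0.036 m and y of dowel1 in the frame of scoop between -0.03 and 0.03 m and z of dowel1 in the frame of scoop between 0.012 and 0.034 m) and (x of dowel2 in the frame of scoop between -0.036 and 0.036 m and y of dowel2 in the frame of scoop between -0.03 and 0.03 m and z of dowel2 in the frame of scoop between 0.012 and 0.034 m)) or ((x of dowel1 in the frame of rack between -0.04 and 0.04 m and y of dowel1 in the frame of rack between -0.03 and 0.03 m and z of dowel1 in the frame of rack between 0.045 and 0.064 m) and (x of dowel0 in the frame of scoop between -0.036 and 0.036 m and y of dowel0 in the frame of scoop between -0.03 and 0.03 m and z of dowel0 in the frame of scoop between 0.012 and 0.034 m) and (x of dowel2 in the frame of scoop between -0.036 and 0.036 m and y of dowel2 in the frame of scoop between -0.03 and 0.03 m and z of dowel2 in the frame of scoop between 0.012 and 0.034 m)) or ((x of dowel2 in the frame of rack between -0.04 and 0.04 m and y of dowel2 in the frame of rack between -0.03 and 0.03 m and z of dowel2 in the frame of rack between 0.045 and 0.064 m) and (x of dowel0 in the frame of scoop between -0.036 and 0.036 m and y of dowel0 in the frame of scoop between -0.03 and 0.03 m and z of dowel0 in the frame of scoop between 0.012 and 0.034 m) and (x of dowel1 in the frame of scoop between -0.036 and 0.036 m and y of dowel1 in the frame of scoop between -0.03 and 0.03 m and z of dowel1 in the frame of scoop between 0.012 and 0.034 m))) and x of scoop in the frame of rack below -0.075 m), for 0.2 s.
At the end, for the whole second after the job is handed in: The short scoop stands level (7 degrees) and at rest on the white board, pocket centre over the board (along it from 100 mm before to 130 mm past its centre), two dowels lying side by side in the pocket, the third on the rack's ledges between the stops; dowels centred within 30 mm sideways ((((x of dowel0 in the frame of rack between -0.04 and 0.04 m and y of dowel0 in the frame of rack between -0.03 and 0.03 m and z of dowel0 in the frame of rack between 0.045 and 0.064 m) and (x of dowel1 in the frame of scoop between -0.036 and 0.036 m and y of dowel1 in the frame of scoop between -0.03 and 0.03 m and z of dowel1 in the frame of scoop between 0.012 and 0.034 m) and (x of dowel2 in the frame of scoop between -0.036 and 0.036 m and y of dowel2 in the frame of scoop between -0.03 and 0.03 m and z of dowel2 in the frame of scoop between 0.012 and 0.034 m)) or ((x of dowel1 in the frame of rack between -0.04 and 0.04 m and y of dowel1 in the frame of rack between -0.03 and 0.03 m and z of dowel1 in the frame of rack between 0.045 and 0.064 m) and (x of dowel0 in the frame of scoop between -0.036 and 0.036 m and y of dowel0 in the frame of scoop between -0.03 and 0.03 m and z of dowel0 in the frame of scoop between 0.012 and 0.034 m) and (x of dowel2 in the frame of scoop between -0.036 and 0.036 m and y of dowel2 in the frame of scoop between -0.03 and 0.03 m and z of dowel2 in the frame of scoop between 0.012 and 0.034 m)) or ((x of dowel2 in the frame of rack between -0.04 and 0.04 m and y of dowel2 in the frame of rack between -0.03 and 0.03 m and z of dowel2 in the frame of rack between 0.045 and 0.064 m) and (x of dowel0 in the frame of scoop between -0.036 and 0.036 m and y of dowel0 in the frame of scoop between -0.03 and 0.03 m and z of dowel0 in the frame of scoop between 0.012 and 0.034 m) and (x of dowel1 in the frame of scoop between -0.036 and 0.036 m and y of dowel1 in the frame of scoop between -0.03 and 0.03 m and z of dowel1 in the frame of scoop between 0.012 and 0.034 m))) and x of scoop in the frame of board between -0.1 and 0.13 m and y of scoop in the frame of board between -0.085 and 0.085 m and z of scoop in the frame of board between 0.006 and 0.02 m and angle between scoop's own z axis and vertical below 0.12 rad and linear speed of scoop below 0.02 m/s and linear speed of each of dowel0, dowel1, dowel2 below 0.03 m/s); the robot touches nothing.
It fails at once if the gripper or arm touches a dowel (contact force between any of the fingers, the arm and dowel0 above 1 N or contact force between any of the fingers, the arm and dowel1 above 1 N or contact force between any of the fingers, the arm and dowel2 above 1 N).
It also fails if it takes over 61 s, if anything falls off the work surface, if the arm or the gripper's body presses on something with over 40 N, if the wrist force passes 120 N, or if a joint passes its speed limit or range.

### The arm

A 6-joint arm with a two-finger parallel gripper is mounted at the origin on the work surface. World frame = base frame: x ahead of the robot, y to its left, z up, the work surface at z = 0. Lengths are in m, angles in rad, forces in N, time in s.
With the tool pointing down it reaches from about 0.2 to 0.875 m from the base axis. Payload 3.4 kg.
Tool frame: the origin (TCP) lies on the centre line of the jaws, within the pads' length; the fingertips stand 19 mm ahead of it and the grasp point (between the pads) is the TCP; z points along the fingers, y is the line along which they close (so a half turn about z gives the same grasp; the last joint's range is limited). The gripper opens to 94 mm and grips with 3 to 60 N. Pads are 16 mm wide; open, the fingers measure 119 mm over their backs; the gripper's body (75 mm by 177 mm) begins 78 mm behind the grasp point.
Start: joints at [-1.301, 0.276, 1.505, -0, 1.361, -0.121], TCP at [0.219, -0.532, 0.224] pointing down, gripper open.
Joint ranges: [-2.89, 2.89], [-0.75, 2.08], [0.22, 2.7], [-1.18, 4.32], [0.11, 2.71], [-2.7, 2.7]. Speed limits (rad/s): [2.57, 2.57, 3.14, 3.14, 3.14, 3.14].

### API

Orientations are given as a rotation vector (axis times angle).
In Python, from workcell import robot gives the robot as it stands.
- The arm moves only by the shell command python3 -m creep 'ROWS' [OPENING] [FORCE]. ROWS is text: rows parted by semicolons, each of 4 numbers parted by spaces: the shift along the tool's x, y, z in mm, then the turn about the tool's z in rad. A call has exactly 10 rows; each row is the pose to reach, as a shift and turn from the pose commanded when the call began, along the tool's axes at that moment; what a row does not reach only later rows make up. A row lasts 1/12 s, in which the tool goes at most 41.7 mm and 7.16 degrees, less where a joint would pass 70% of its speed; a pose out of reach is approached as far as the arm can. A call with a gripper value outside its range is refused whole. OPENING is the finger opening in mm, from 0 to 94, set as the call begins (- or left out, the last holds). The fingers move at their own pace and stop on an object; FORCE is the grip in N (left out, the last holds). Time passes only in rows, so rows that repeat a pose let the fingers close, or fill a call up. It gives the time, the measured TCP pose, the force, the opening and the grip force at its end, in the units of the state.
- robot.sense(): the state, without advancing time (a new reading comes with each control period).
- robot.capture(name): name is "side" or "top" or "wrist"; returns the picture (384x512x3 uint8, red, green, blue); there is no depth.
- robot.camera_model(name): a dict with "fx", "fy", "cx", "cy" (pixels), "xyz" and "orientation" of the camera in the world; the wrist camera has in their place "tool_from_camera" (4x4, takes a point from camera to tool coordinates, whose origin is the TCP and whose axes are the flange's). Camera axes: x right, y down, z forward; pixel columns grow to the right and rows downward; lengths in m; the calibration is good to about 2 mm. A picture is of the moment at which its call begins: read the wrist's pose just before it. camera_model takes no time and is no camera call.
- robot.finish_job(): hands the job in; it is judged then, once.
The state is a dict: "t": time; "joints": joint angles; "joint_velocities": joint speeds; "effort": joint torques, N m; "tool_pos": TCP position; "tcp_rot": TCP orientation; "ft_force": force on the tool from outside, world axes, zero at the start; "moment": the same for the moment, N m; "gripper_width": finger opening in m; "finger_force": force on a finger pad.
Only numpy, scipy, OpenCV 4.12 (cv2) and the standard library are available. Lean on these libraries where they do the work, as an engineer would, in place of code of your own. Each camera call takes 0.05 s, during which the arm holds its last target. There are 200 camera calls.

## Working session

There is one attempt and no reset: what is moved stays moved. The work goes in short steps, Python scripts to look and compute and a shell command to move; the robot and the scene stay as the last step left them, time stands still between calls to the robot, and variables do not carry over. Pictures are saved under pics/ and viewed, at most 10 in all, crops included, and the job is handed in when it is done.

```bash
mkdir -p pics; ls
python3 - <<'E'
from workcell import robot
import cv2
for n in("top","side"):
    im=robot.capture(n); cv2.imwrite(f"pics/{n}0.png",im[:,:,::-1])
    print(n,robot.camera_model(n))
s=robot.sense(); print(s)
print(robot.camera_model("wrist"))
E
```

```text
pics
top {'fx': 428.6839158747239, 'fy': 428.6839158747239, 'cx': 248.8710389387727, 'cy': 185.4884603296137, 'xyz': array([ 0.35361312, -0.06360879,  1.14101741]), 'orientation': array([-2.14195394,  2.09381148, -0.20591442])}
side {'fx': 362.10479807610574, 'fy': 362.10479807610574, 'cx': 260.0990683764765, 'cy': 196.47955524626028, 'xyz': array([0.04317679, 0.49626677, 0.84164855]), 'orientation': array([-1.01018368,  2.46398092, -1.04835382])}
{'t': 0.1, 'joints': array([-1.30102414e+00,  2.76481955e-01,  1.50595056e+00,  3.05637849e-05,
        1.36069741e+00, -1.20980212e-01]), 'joint_velocities': array([-0.00171314, -0.00058085, -0.00223413,  0.00150565,  0.00024509,
       -0.00080921]), 'effort': array([ 3.17122693e-03, -4.05451298e+01, -2.37779832e+01,  7.05211493e-02,
        2.97985738e-02, -5.32710567e-05]), 'tool_pos': array([ 0.21890225, -0.53121018,  0.22374192]), 'tcp_rot': array([-3.08031884e+00, -6.09587042e-01,  1.32600474e-04]), 'ft_force': array([-0.16220277, -0.89307513,  0.20024975]), 'moment': array([-0.01052748,  0.01084375, -0.05566596]), 'finger_force': 0.0, 'gripper_width': 0.09403633719404857}
{'fx': 330.7563574673844, 'fy': 330.7563574673844, 'cx': 255.6081927452452, 'cy': 195.98322726504972, 'tool_from_camera': array([[ 6.27647343e-04, -9.73919783e-01, -2.26891743e-01,
         6.50466420e-02],
       [ 9.99999692e-01,  5.04361847e-04,  6.01340390e-04,
         2.39299401e-04],
       [-4.71221764e-04, -2.26892051e-01,  9.73919799e-01,
        -1.58970725e-01],
       [ 0.00000000e+00,  0.00000000e+00,  0.00000000e+00,
         1.00000000e+00]])}
```

View pics/top0.png

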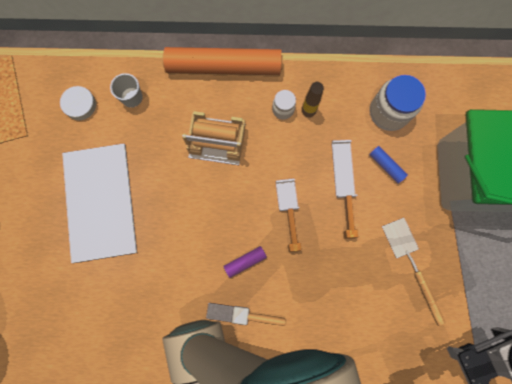

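View pics/side0.png

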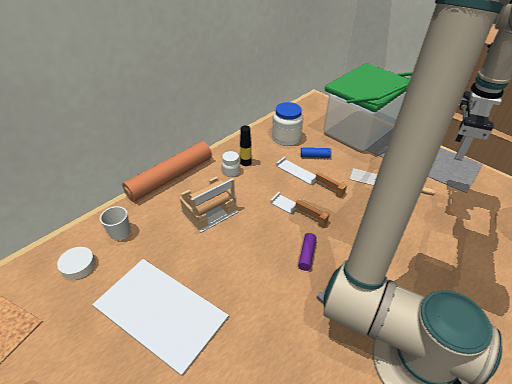

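The top view shows the rack at about (216,138), with its mouth facing down and the bar at (215,158). The short scoop has its pocket at (288,195) and its foot at (294,247). The board is at about (98,203). The side view agrees with this. Next I'll zoom in on the top view.

```bash
cat > h.py <<'E'
import numpy as np, cv2
from scipy.spatial.transform import Rotation as R
from workcell import robot
def cam(n,s=None):
    m=robot.camera_model(n)
    if n=="wrist":
        T=m["tool_from_camera"]; Rt=R.from_rotvec(s["tcp_rot"]).as_matrix()
        return m,Rt@T[:3,:3],np.array(s["tool_pos"])+Rt@T[:3,3]
    return m,R.from_rotvec(m["orientation"]).as_matrix(),np.array(m["xyz"])
def px2w(c,uv,z):
    m,Rc,p=c; uv=np.atleast_2d(uv).astype(float)
    d=np.c_[(uv[:,0]-m["cx"])/m["fx"],(uv[:,1]-m["cy"])/m["fy"],np.ones(len(uv))]@Rc.T
    return p+d*((z-p[2])/d[:,2])[:,None]
def w2px(c,P):
    m,Rc,p=c; q=(np.atleast_2d(P)-p)@Rc
    return np.c_[q[:,0]/q[:,2]*m["fx"]+m["cx"],q[:,1]/q[:,2]*m["fy"]+m["cy"]]
E
python3 - <<'E'
from h import *
im=cv2.imread("pics/top0.png")
cv2.imwrite("pics/crop.png",cv2.resize(im[105:260,175:310],None,fx=3.8,fy=3.8,interpolation=cv2.INTER_CUBIC))
c=cam("top")
g=cv2.cvtColor(im,cv2.COLOR_BGR2HSV)
mk=((g[:,:,1]<50)&(g[:,:,2]>170)).astype(np.uint8); mk[:,:60]=0;mk[:140]=0;mk[:,140:]=0
k=max(cv2.findContours(mk,0,1)[0],key=cv2.contourArea); r=cv2.minAreaRect(k);print(r,px2w(c,[r[0]],.012),px2w(c,cv2.boxPoints(r),.012))
E
```

```text
((97.2682876586914, 202.91464233398438), (112.3088607788086, 65.0441665649414), 83.6598129272461) [[0.52056225 0.34325284 0.012     ]] [[0.66195917 0.4614425  0.012     ]
 [0.68632606 0.28679658 0.012     ]
 [0.38575481 0.23057113 0.012     ]
 [0.36359052 0.39671467 0.012     ]]
```

View pics/crop.png

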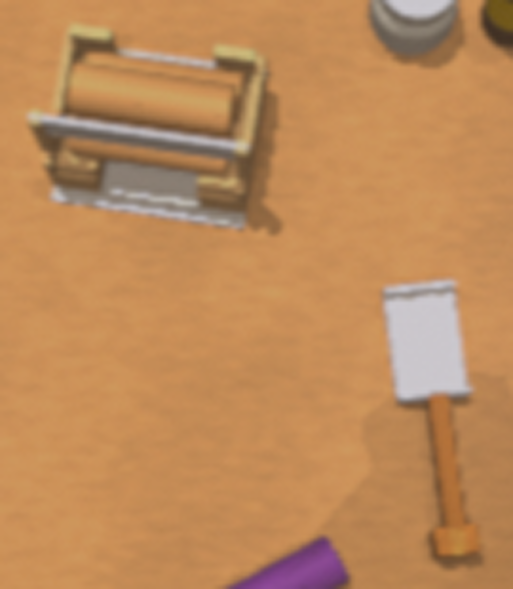

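Run:
```python
from h import *
c=cam("top")
f=lambda l:np.array(l)/3.8+[175,105]-.37
def show(n,a,b,z):
    p=px2w(c,f([a,b]),z); d=p[1]-p[0]; print(n,p[:,:2].round(4).tolist(),"mid",p.mean(0)[:2].round(4),"len",np.linalg.norm(d).round(4),"dir",np.arctan2(d[1],d[0]).round(3))
show("base front",(52,198),(243,222),.004)
show("bar",(35,118),(245,148),.125)
show("lip",(385,290),(455,285),.016)
show("back",(398,402),(468,393),.027)
show("handle",(439,400),(455,528),.043)
show("foot",(433,541),(478,541),.043)
print(w2px(c,[[.2189,-.5312,.0]]))
s=robot.sense(); print(R.from_rotvec(s["tcp_rot"]).as_matrix().round(3))
```

```text
base front [[0.6551, 0.1085], [0.6405, -0.0297]] mid [0.6478 0.0394] len 0.1389 dir -1.677
bar [[0.6765, 0.1039], [0.6594, -0.0332]] mid [0.668  0.0353] len 0.1382 dir -1.695
lip [[0.5903, -0.1316], [0.5951, -0.1809]] mid [ 0.5927 -0.1562] len 0.0496 dir -1.475
back [[0.5094, -0.1407], [0.5167, -0.1889]] mid [ 0.513  -0.1648] len 0.0488 dir -1.419
handle [[0.5091, -0.1674], [0.423, -0.1785]] mid [ 0.4661 -0.1729] len 0.0868 dir -3.014
foot [[0.414, -0.1638], [0.4147, -0.1938]] mid [ 0.4144 -0.1788] len 0.0301 dir -1.548
[[431.00931806 328.51422206]]
[[ 0.925  0.381 -0.   ]
 [ 0.381 -0.925  0.001]
 [ 0.    -0.002 -1.   ]]
```

```bash
python3 -m creep '20 -13 0 .02;55 -36 0 .06;90 -59 0 .1;125 -82 0 .14;160 -105 0 .18;195 -128 0 .22;230 -151 0 .264;265 -174 0 .264;300 -197 0 .264;330 -217 0 .264' 94
python3 -m creep '28 -14 0 0;35 -16 0 0;35 -16 0 0;35 -16 0 0;35 -16 0 0;35 -16 0 0;35 -16 0 0;35 -16 0 0;35 -16 0 0;35 -16 0 0'
python3 - <<'E'
from h import *
s=robot.sense(); im=robot.capture("wrist"); cv2.imwrite("pics/w1.png",im[:,:,::-1])
M=R.from_rotvec(s["tcp_rot"]).as_matrix();print(s["tool_pos"],s["tcp_rot"],np.arctan2(M[1,0],M[0,0]))
np.savez("w1.npz",p=s["tool_pos"],r=s["tcp_rot"])
E
```

```text
t: 0.93
tool_pos: [0.4422, -0.203, 0.2243]
tcp_rot: [-3.135, -0.199, 0.0]
ft_force: [0.9, -0.5, 0.7]
gripper_width: 0.0942
finger_force: 0.0
t: 1.77
tool_pos: [0.4739, -0.1854, 0.2246]
tcp_rot: [3.135, 0.198, 0.0]
ft_force: [-0.2, -0.3, 0.6]
gripper_width: 0.0945
finger_force: 0.0
[ 0.47393651 -0.18542966  0.22457033] [3.13516188e+00 1.97725478e-01 2.26520311e-04] 0.12596732344125847
```

View pics/w1.png

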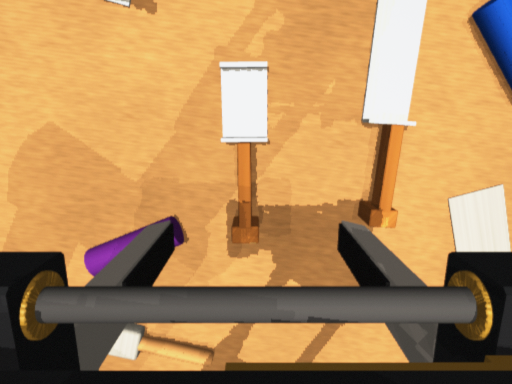

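The wrist view shows the scoop's lip from (220,65) to (268,65), its back wall from (222,140) to (268,140), and its handle from (244,143) to the foot at about (245,232).

Run:
```python
from h import *
d=np.load("w1.npz"); s=dict(tool_pos=d["p"],tcp_rot=d["r"])
c=cam("wrist",s)
lip=px2w(c,[(220,65),(268,64)],.016); back=px2w(c,[(221.5,140),(268,140)],.027)
h=px2w(c,[(244,150),(245,215)],.043)
print(lip.round(4),back.round(4),h.round(4))
for a,b in((lip.mean(0),back.mean(0)),(h[0],h[1])):
    q=a-b; print("yaw",np.arctan2(q[1],q[0]))
y=.124; u=np.array([np.cos(y),np.sin(y)])
o1=lip.mean(0)[:2]-.04*u; o2=back.mean(0)[:2]+.04*u
print(o1,o2)
g=(o1+o2)/2-.09*u; print("grip",g)
M=R.from_rotvec(s["tcp_rot"]).as_matrix(); print(M.T@(np.r_[g,.03]-s["tool_pos"])*1000)
```

```text
[[ 0.5884 -0.1339  0.016 ]
 [ 0.5957 -0.1835  0.016 ]] [[ 0.5124 -0.1445  0.027 ]
 [ 0.5187 -0.1936  0.027 ]] [[ 0.5064 -0.1698  0.043 ]
 [ 0.4378 -0.1791  0.043 ]]
yaw 0.13387704719754726
yaw 0.1341080938855483
[ 0.55236368 -0.16366793] [ 0.55522602 -0.1640797 ]
grip [ 0.46448588 -0.17500524]
[ -8.09161135 -11.57013681 194.56684102]
```

```bash
python3 -m creep '-3 -4 20 -.008;-6 -8 50 -.008;-8 -11 80 -.008;-8 -11 110 -.008;-8 -11 140 -.008;-8 -11 165 -.008;-8 -11 182 -.008;-8 -11 191 -.008;-8 -11 195 -.008;-8 -11 195 -.008' 70
python3 -m creep '0 0 0 0;0 0 0 0;0 0 0 0;0 0 0 0;0 0 0 0;0 0 0 0;0 0 0 0;0 0 0 0;0 0 0 0;0 0 0 0' 0 60
```

```text
t: 2.65
tool_pos: [0.4648, -0.1752, 0.0291]
tcp_rot: [-3.134, -0.212, 0.001]
ft_force: [-0.8, -0.5, 0.4]
gripper_width: 0.07
finger_force: 0.0
t: 3.48
tool_pos: [0.4648, -0.1751, 0.0295]
tcp_rot: [-3.134, -0.212, 0.0]
ft_force: [-0.3, 0.3, 0.3]
gripper_width: 0.014
finger_force: 60.0
```

```bash
python3 -m creep '0 0 -5 0;0 0 -15 0;0 0 -35 0;0 0 -60 0;0 0 -85 0;0 0 -115 0;0 0 -145 0;0 0 -170 0;0 0 -185 0;0 0 -190 0' 0 60
python3 -m creep '4 -7 -5 0;12 -21 -15 0;26 -45 -25 .04;40 -70 -30 .09;55 -95 -30 .14;70 -120 -30 .19;85 -147 -30 .23;103 -178 -30 .249;116 -200 -30 .249;121 -210 -30 .249'
python3 - <<'E'
from h import *
s=robot.sense(); im=robot.capture("wrist"); cv2.imwrite("pics/w2.png",im[:,:,::-1])
M=R.from_rotvec(s["tcp_rot"]).as_matrix();print(s["tool_pos"],s["tcp_rot"],np.arctan2(M[1,0],M[0,0]))
np.savez("w2.npz",p=s["tool_pos"],r=s["tcp_rot"])
E
```

```text
t: 4.32
tool_pos: [0.466, -0.1757, 0.2224]
tcp_rot: [3.132, 0.211, 0.007]
ft_force: [1.2, -0.4, -2.0]
gripper_width: 0.0139
finger_force: 60.0
t: 5.15
tool_pos: [0.5566, 0.0531, 0.2474]
tcp_rot: [-3.135, 0.174, 0.005]
ft_force: [0.1, -0.5, -1.4]
gripper_width: 0.0136
finger_force: 60.0
[0.5566455  0.05310019 0.24744738] [-3.13475384  0.17448737  0.00492006] -0.11120676355696062
```

View pics/w2.png

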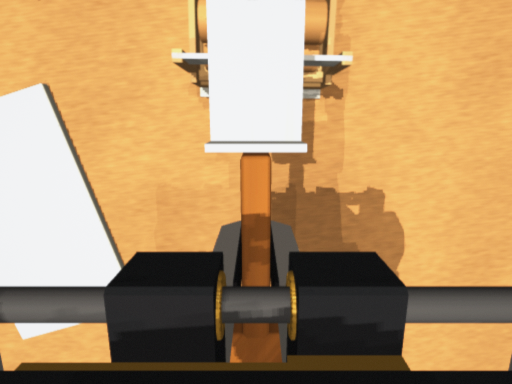

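The wrist view shows the bar running from about (173,55) to (352,60), with the rack symmetric either side of the scoop. I'll zoom in on it.

Run:
```python
from h import *
im=cv2.imread("pics/w2.png")
cv2.imwrite("pics/w2c.png",cv2.resize(im[0:105,165:360],None,fx=4,fy=4,interpolation=cv2.INTER_CUBIC))
```

```text
(no output)
```

View pics/w2c.png

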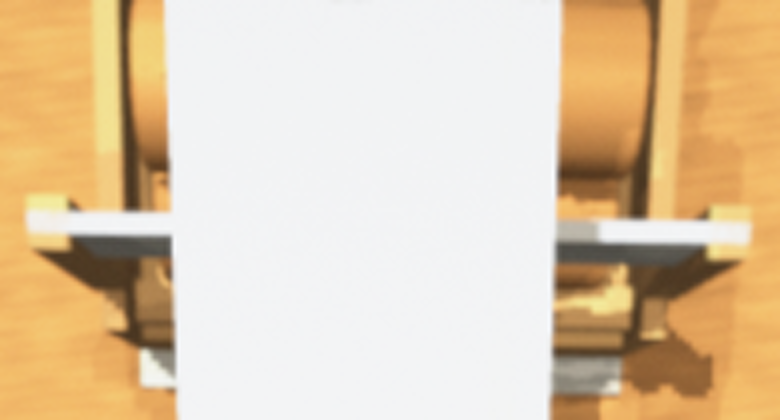

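Run:
```python
from h import *
d=np.load("w2.npz"); s=dict(tool_pos=d["p"],tcp_rot=d["r"]); c=cam("wrist",s)
f=lambda l:np.array(l)/4+[165,0]-.37
for n,pts,z,dx in(("bar",[(27,221),(750,233)],.125,.036),("base",[(140,386),(620,392)],.004,.06)):
    p=px2w(c,f(pts),z); q=p[0]-p[1]; y=np.arctan2(-q[0],q[1]); u=np.array([np.cos(y),np.sin(y)])
    print(n,p.round(4).tolist(),"len",np.linalg.norm(q),"yaw",y,"orig",p.mean(0)[:2]+dx*u)
M=R.from_rotvec(s["tcp_rot"]).as_matrix()
print(M.round(4))
# scoop pocket corners seen: back wall top
b=px2w(c,[(206,147),(306,147)],s["tool_pos"][2]-.003); print("back",((b-s["tool_pos"])@M*1000).round(1))
```

```text
bar [[0.6777, 0.1067, 0.125], [0.6596, -0.0358, 0.125]] len 0.14360518342228754 yaw -0.12635898912476964 orig [0.70434881 0.03088518]
base [[0.6537, 0.1079, 0.004], [0.6366, -0.031, 0.004]] len 0.14003725326682578 yaw -0.12267261673050259 orig [0.70467038 0.03110084]
[[ 0.9938 -0.111  -0.003 ]
 [-0.111  -0.9938  0.0022]
 [-0.0032 -0.0018 -1.    ]]
back [[ 52.  -23.6   2.9]
 [ 52.   24.9   2.8]]
```

```bash
python3 -m creep '-5 0 0 0;-17 1 5 .014;-31 2 20 .014;-43 3 45 .014;-50 3 75 .014;-50 3 105 .014;-50 3 135 .014;-50 3 165 .014;-50 3 190 .014;-50 3 200 .014'
python3 - <<'E'
from h import *
robot.capture("side")
s=robot.sense(); y=-.125; u=np.array([np.cos(y),np.sin(y)]); v=np.array([-u[1],u[0]])
M=R.from_rotvec(s["tcp_rot"]).as_matrix(); q=s["tool_pos"][:2]-[.7045,.0310]
print("rack frame",q@u,q@v,s["tool_pos"][2],"yaw",np.arctan2(M[1,0],M[0,0]),M[2])
E
```

```text
t: 6.03
tool_pos: [0.5024, 0.0504, 0.0463]
tcp_rot: [3.134, -0.204, -0.012]
ft_force: [-0.6, 0.8, -2.1]
gripper_width: 0.0134
finger_force: 60.0
rack frame -0.2028466648023283 -0.0057376427063488625 0.04598824467384423 yaw -0.12967158790087402 [-0.00830405  0.00156663 -0.99996429]
```

```bash
python3 -m creep '0 -3 1 -.005;0 -6 2 -.005;0 -6 2 -.005;0 -6 2 -.005;0 -6 2 -.005;0 -6 2 -.005;0 -6 2 -.005;0 -6 2 -.005;0 -6 2 -.005;0 -6 2 -.005'
cat > rk.py <<'E'
from h import *
s=robot.sense(); y=-.125; u=np.array([np.cos(y),np.sin(y)]); v=np.array([-u[1],u[0]])
M=R.from_rotvec(s["tcp_rot"]).as_matrix(); q=s["tool_pos"][:2]-[.7045,.0310]
print("t",s["t"],"rack mm",(q@u*1e3).round(1),(q@v*1e3).round(1),(s["tool_pos"][2]*1e3).round(1),"yaw",np.arctan2(M[1,0],M[0,0]).round(4),M[2].round(4),"F",s["ft_force"].round(1))
E
python3 rk.py
```

```text
t: 6.92
tool_pos: [0.5072, 0.0579, 0.0474]
tcp_rot: [3.136, -0.193, -0.0]
ft_force: [-0.2, -0.1, -1.6]
gripper_width: 0.0137
finger_force: 60.0
t 6.9167 rack mm -199.1 2.1 47.4 yaw -0.1231 [-1.e-04  1.e-04 -1.e+00] F [-0.2 -0.1 -1.6]
```

```bash
python3 -m creep '0 2 3 .002;2 2 4 .002;10 2 4 .002;22 2 4 .002;36 2 4 .002;51 2 4 .002;66 2 4 .002;81 2 4 .002;93 2 4 .002;101 2 4 .002'
python3 -m creep '3 0 0 0;4 0 0 0;4 0 0 0;4 0 0 0;4 0 0 0;4 0 0 0;4 0 0 0;4 0 0 0;4 0 0 0;4 0 0 0'
python3 rk.py; python3 -c "
from h import *
im=robot.capture('side');cv2.imwrite('pics/s1.png',cv2.resize(im[140:270,130:290,::-1],None,fx=4,fy=4,interpolation=2))"
```

```text
t: 7.75
tool_pos: [0.6096, 0.0431, 0.0432]
tcp_rot: [3.135, -0.197, 0.002]
ft_force: [-0.2, 0.2, -1.9]
gripper_width: 0.0132
finger_force: 60.0
t: 8.58
tool_pos: [0.6112, 0.043, 0.0435]
tcp_rot: [3.135, -0.197, 0.0]
ft_force: [0.8, 0.9, -1.8]
gripper_width: 0.0137
finger_force: 60.0
t 8.5833 rack mm -94.0 0.3 43.5 yaw -0.1252 [ 1.e-04  1.e-04 -1.e+00] F [ 0.8  0.9 -1.8]
```

View pics/s1.png

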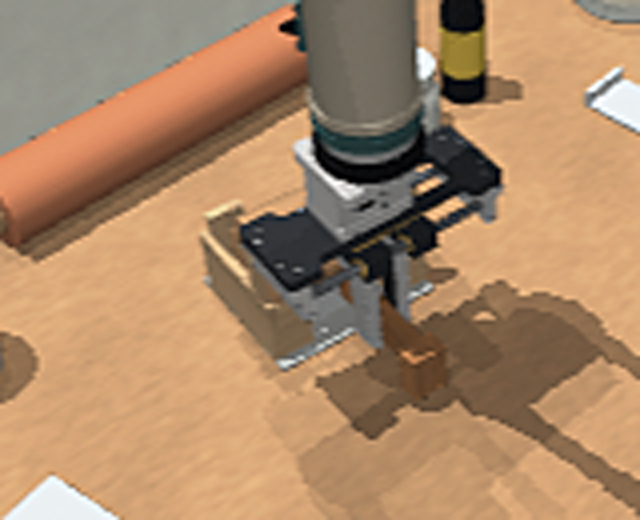

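The scoop is fully in the bay, the handle is level and nothing is touching. I'll raise it slowly.

```bash
python3 -m creep '0 0 -2 0;0 0 -6 0;0 0 -10 0;0 0 -13 0;0 0 -15 0;0 0 -16 0;0 0 -17 0;0 0 -18 0;0 0 -19 0;0 0 -20 0'
python3 -m creep '0 0 -1.5 0;0 0 -3 0;0 0 -4.5 0;0 0 -6 0;0 0 -7.5 0;0 0 -9 0;0 0 -10.5 0;0 0 -12 0;0 0 -13.5 0;0 0 -14 0'
python3 rk.py; python3 -c "
from h import *
im=robot.capture('wrist');cv2.imwrite('pics/w3.png',im[:,:,::-1])"
```

```text
t: 9.47
tool_pos: [0.6107, 0.043, 0.0632]
tcp_rot: [3.135, -0.197, -0.002]
ft_force: [0.6, -0.2, -3.4]
gripper_width: 0.0139
finger_force: 60.0
t: 10.3
tool_pos: [0.6114, 0.043, 0.0778]
tcp_rot: [3.135, -0.196, 0.001]
ft_force: [0.3, -0.0, -2.8]
gripper_width: 0.0138
finger_force: 60.0
t 10.3 rack mm -93.9 0.3 77.8 yaw -0.1252 [ 5.e-04  0.e+00 -1.e+00] F [ 0.3 -0.  -2.8]
```

View pics/w3.png

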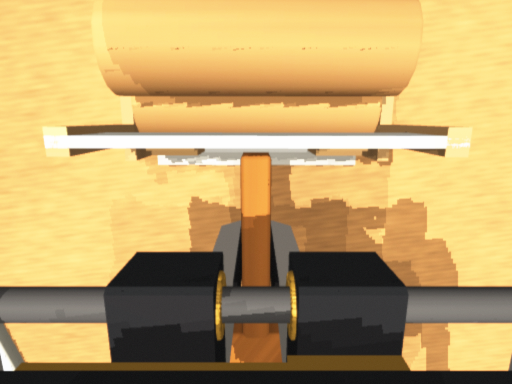

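All three dowels are on the scoop: the top one spans rows 0–95 and a lower one shows behind the bar. The wrist force fits the extra load. Now I'll draw back under the bar.

```bash
python3 -m creep '-2 0 0 0;-6 0 0 0;-10 0 0 0;-15 0 0 0;-20 0 0 0;-25 0 0 0;-30 0 0 0;-35 0 0 0;-40 0 0 0;-45 0 0 0'
python3 -m creep '-5 0 0 0;-10 0 0 0;-15 0 0 0;-20 0 0 0;-25 0 0 0;-30 0 0 0;-35 0 0 0;-40 0 0 0;-45 0 0 0;-50 0 0 0'
python3 -m creep '-5 0 0 0;-10 0 0 0;-15 0 0 0;-19 0 0 0;-22 0 0 0;-24 0 0 0;-25 0 0 0;-25 0 0 0;-25 0 0 0;-25 0 0 0'
python3 rk.py; python3 -c "
from h import *
im=robot.capture('side');im=im[140:270,130:290,::-1]
w=robot.capture('wrist')[0:260,:,::-1]
cv2.imwrite('pics/s2.png',np.vstack([cv2.resize(im,(400,325),interpolation=2),cv2.resize(w,(400,203),interpolation=3)]))"
```

```text
t: 11.18
tool_pos: [0.566, 0.0487, 0.0775]
tcp_rot: [3.135, -0.197, -0.0]
ft_force: [-0.1, 0.6, -2.9]
gripper_width: 0.0138
finger_force: 60.0
t: 12.02
tool_pos: [0.5165, 0.0549, 0.0775]
tcp_rot: [3.135, -0.197, 0.0]
ft_force: [-0.2, -0.2, -3.1]
gripper_width: 0.0139
finger_force: 60.0
t: 12.85
tool_pos: [0.4925, 0.0579, 0.0775]
tcp_rot: [3.135, -0.197, 0.001]
ft_force: [-0.2, 0.2, -3.0]
gripper_width: 0.0135
finger_force: 60.0
t 12.85 rack mm -213.7 0.3 77.5 yaw -0.1253 [ 4.e-04  0.e+00 -1.e+00] F [-0.2  0.2 -3. ]
```

View pics/s2.png

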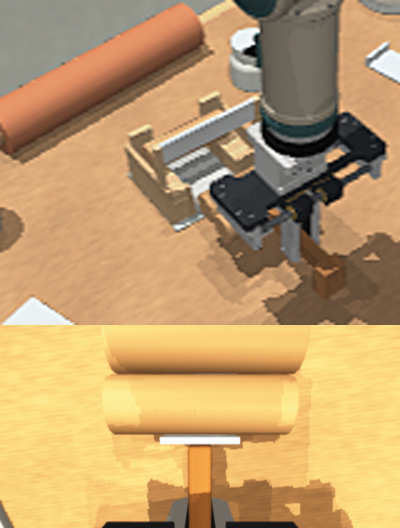

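The side and wrist views show two dowels level in the pocket, at (203,350) and (200,403), and the scoop clear of the bar. I'll measure the board's corners and check for the third dowel numerically.

Run:
```python
from h import *
c=cam("top"); im=cv2.imread("pics/top0.png")
g=cv2.cvtColor(im,cv2.COLOR_BGR2HSV)
mk=((g[:,:,1]<50)&(g[:,:,2]>170)).astype(np.uint8); mk[:,:60]=0;mk[:140]=0;mk[:,140:]=0
k=max(cv2.findContours(mk,0,1)[0],key=cv2.contourArea)
W=px2w(c,k[:,0],.012)[:,:2].astype(np.float32)
r=cv2.minAreaRect(W); print(r)
y=.2; s=robot.sense()
for n in [0]:
    b=cv2.boxPoints(r); e=[b[1]-b[0],b[2]-b[1]]; e=max(e,key=np.linalg.norm); e=e*np.sign(e[0]); y=np.arctan2(e[1],e[0])
u=np.array([np.cos(y),np.sin(y)]); tcp=np.array(r[0])+(.055-.09)*u
M=R.from_rotvec(s["tcp_rot"]).as_matrix()
print("yaw",y,"tcp",tcp,"tool delta mm",(M.T@(np.r_[tcp,.0415]-s["tool_pos"])*1e3).round(1),"turn",np.arctan2(M[1,0],M[0,0])-y)
```

```text
((0.5251067876815796, 0.3420811891555786), (0.2984723746776581, 0.16812297701835632), 10.494399070739746)
yaw 0.18316187 tcp [0.49069224 0.33570631] tool delta mm [ -36.5 -275.4   35.9] turn -0.30842037428920727
```

```bash
python3 -m creep '-2 0 -1 0;-6 -2 -2 0;-12 -6 -2 0;-18 -12 -2 -.01;-24 -20 -2 -.02;-30 -30 -2 -.035;-34 -41 -2 -.05;-36 -54 -2 -.07;-36 -68 -2 -.09;-36 -83 -2 -.11'
python3 rk.py|tail -1
```

```text
t: 13.78
tool_pos: [0.4664, 0.1464, 0.0795]
tcp_rot: [-3.141, 0.02, -0.0]
ft_force: [0.3, -1.0, -1.8]
gripper_width: 0.0137
finger_force: 60.0
t 13.7833 rack mm -250.7 84.8 79.5 yaw -0.0129 [ 2.e-04 -1.e-04 -1.e+00] F [ 0.3 -1.  -1.8]
```

Run:
```python
from h import *
s=robot.sense(); M=R.from_rotvec(s["tcp_rot"]).as_matrix()
print((M.T@(np.array([.4907,.3357,.0415])-s["tool_pos"])*1e3).round(1),"turn",np.arctan2(M[1,0],M[0,0])-.183)
```

```text
[  21.9 -189.6   38. ] turn -0.1959315074109563
```

```bash
python3 -m creep '0 -3 0 0;1 -9 0 -.01;3 -18 0 -.03;5 -30 0 -.05;7 -43 0 -.07;9 -56 0 -.09;11 -69 0 -.11;13 -81 0 -.13;15 -91 0 -.14;15 -97 0 -.15'
python3 -m creep '0 -3 0 0;1 -9 0 0;2 -18 0 -.01;3 -30 0 -.02;4 -43 0 -.03;5 -56 0 -.04;6 -67 0 -.045;7 -76 0 -.045;7 -82 0 -.045;7 -85 0 -.045' >/dev/null
python3 -m creep '0 0 0 0;0 0 0 0;0 0 0 0;0 0 0 0;0 0 0 0;0 0 0 0;0 0 0 0;0 0 0 0;0 0 0 0;0 0 0 0'
python3 - <<'E'
from h import *
s=robot.sense(); M=R.from_rotvec(s["tcp_rot"]).as_matrix()
print((M.T@(np.array([.4907,.3357,.0415])-s["tool_pos"])*1e3).round(1),"turn",np.arctan2(M[1,0],M[0,0])-.183)
E
```

```text
t: 14.62
tool_pos: [0.4839, 0.2433, 0.0794]
tcp_rot: [-3.134, -0.215, -0.001]
ft_force: [0.1, 0.4, -3.1]
gripper_width: 0.014
finger_force: 60.0
t: 16.28
tool_pos: [0.4788, 0.3267, 0.0794]
tcp_rot: [3.129, 0.282, 0.0]
ft_force: [0.0, -1.3, -2.8]
gripper_width: 0.0134
finger_force: 60.0
[13.3 -6.7 37.9] turn -0.0032445628945309557
```

Now I'll lower it, slowly at the end, and watch the force.

```bash
python3 -m creep '2 -1 2 0;5 -3 6 -.003;9 -5 11 -.003;12 -6 17 -.003;13 -7 22 -.003;13 -7 26 -.003;13 -7 29 -.003;13 -7 32 -.003;13 -7 34 -.003;13 -7 35 -.003'
python3 -m creep '0 0 .5 0;0 0 1 0;0 0 1.5 0;0 0 2 0;0 0 2.5 0;0 0 2.5 0;0 0 2.5 0;0 0 2.5 0;0 0 2.5 0;0 0 2.5 0'
```

```text
t: 17.12
tool_pos: [0.4901, 0.3358, 0.0441]
tcp_rot: [3.128, 0.287, -0.001]
ft_force: [-0.3, 0.1, -2.5]
gripper_width: 0.0134
finger_force: 60.0
t: 17.95
tool_pos: [0.4904, 0.336, 0.042]
tcp_rot: [3.128, 0.287, 0.0]
ft_force: [0.2, 0.2, -3.6]
gripper_width: 0.0139
finger_force: 60.0
```

```bash
python3 -m creep '0 0 .2 0;0 0 .4 0;0 0 .6 0;0 0 .8 0;0 0 1 0;0 0 1 0;0 0 1 0;0 0 1 0;0 0 1 0;0 0 1 0'
```

```text
t: 18.78
tool_pos: [0.4904, 0.336, 0.0415]
tcp_rot: [-3.128, -0.287, -0.0]
ft_force: [-2.6, -1.5, 5.4]
gripper_width: 0.0139
finger_force: 60.0
```

In contact now. I'll release, retreat straight up, and check with a composite picture.

```bash
python3 -m creep '0 0 0 0;0 0 0 0;0 0 0 0;0 0 0 0;0 0 0 0;0 0 0 0;0 0 0 0;0 0 0 0;0 0 0 0;0 0 0 0' 45 10
python3 -m creep '0 0 -3 0;0 0 -10 0;0 0 -20 0;0 0 -35 0;0 0 -55 0;-5 0 -80 0;-20 0 -105 0;-40 0 -130 0;-60 0 -150 0;-70 0 -160 0'
python3 - <<'E'
from h import *
t=robot.capture('top')[:,:,::-1]; si=robot.capture('side')[:,:,::-1]; w=robot.capture('wrist')[:,:,::-1]
z=lambda a:cv2.resize(a,(380,290),interpolation=cv2.INTER_CUBIC)
cv2.imwrite('pics/end.png',np.vstack([np.hstack([z(t[100:180,165:270]),z(t[120:280,30:240])]),np.hstack([z(si[150:250,160:290]),z(w)])]))
E
```

```text
t: 19.62
tool_pos: [0.4904, 0.3359, 0.0409]
tcp_rot: [3.128, 0.287, 0.0]
ft_force: [-0.4, 0.2, -0.1]
gripper_width: 0.0449
finger_force: 0.0
t: 20.45
tool_pos: [0.4206, 0.3235, 0.2048]
tcp_rot: [-3.126, -0.287, -0.006]
ft_force: [0.2, 0.1, -0.2]
gripper_width: 0.045
finger_force: 0.0
```

View pics/end.png

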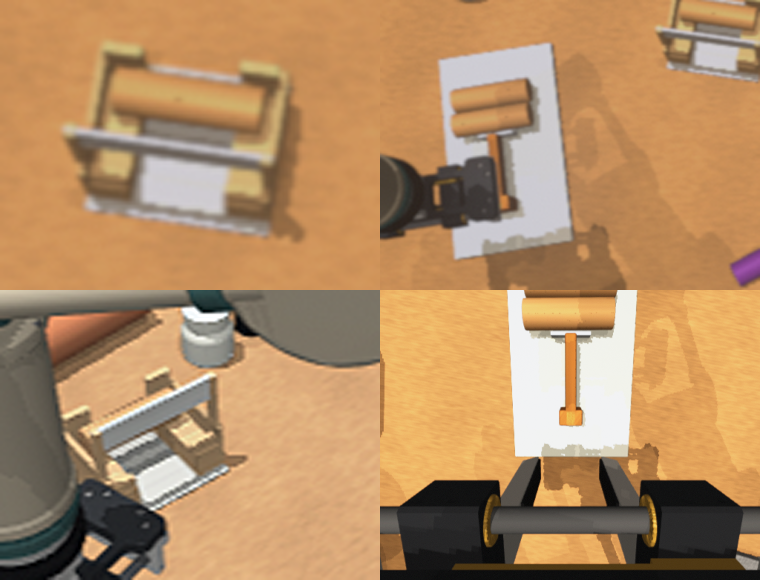

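The picture shows the third dowel on the rack's ledges at about (185,97). The scoop stands on the board with its two dowels side by side at (490,105), and the gripper is clear of it.

```bash
python3 -c "
from workcell import robot
print(robot.finish_job())"
```

```text
the job is handed in; nothing more can be done
None
```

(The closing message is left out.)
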